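# Roll the mould core up the loading ramp into its seat

### The job

Push the metal mould core (the cylinder lying at the foot of the small loading ramp) up the slope with your fingertips until it drops over the crest and rests in the seat against the stop plate at the top. Go slowly, a few centimetres a second, and keep the fingers behind it all the way so that it never runs away or rolls back on the slope by itself; only push it, do not pinch or lift it. Then take the hand clear, leaving the core resting against the stop and the wrench, paper cup, mould block and carton where they are.

Things in the scene. Friction and masses are not known exactly. Their poses are not given: they have to be found in the camera images.
- ramp: Fixed metal ramp. Origin: on the bench surface, on the ramp's centre line; x horizontally up the ramp, y left, z up. Channel 108 mm wide between cheeks 6 mm thick, 12 mm above the running surface; low lugs reach 82 mm from the centre line. Along x in mm: level apron -140 to -65, surface 12 above the bench; 7 degree slope -65 to +75; then the seat, falling 10 degrees to the stop plate.
- ramp_foot (a point): top middle of the foot lip that closes the apron's low end: ramp x = -143 mm, 18 mm above the bench; the lip is 6 mm thick and stands 6 mm above the apron
- ramp_crest (a point): middle of the crest, where the slope ends and the seat begins: ramp x = +75 mm, 29 mm above the bench
- ramp_stop (a point): top middle of the upright stop plate's face towards the seat: ramp x = +113 mm, 68 mm above the bench; the plate is 10 mm thick
- core: Metal cylinder, diameter 48 mm, length 100 mm, 0.3 to 0.55 kg, dark disc in each end. Origin at its very centre; its y axis is the cylinder's axis, across the ramp (x and z turn as it rolls). Starts at rest on the apron. Rolls easily, runs back if let go on the slope; past the crest it rolls into the seat and stays: centre at ramp x = 89 mm, 51 mm above the bench.
- core_end_left (a point): centre of the core's end face at +y, 50 mm from its centre along its axis
- core_end_right (a point): centre of the core's end face at -y, 50 mm from its centre along its axis
- wrench: bystander: loose steel wrench 160 mm long lying on the bench beside the ramp; origin under its middle
- cup: bystander: loose speckled paper cup, 75 mm tall, 80 mm across the rim, open end up; origin at the centre of its underside
- mould: bystander: loose aluminium mould block 80 x 50 x 60 mm high; origin at the centre of its underside
- carton: bystander: loose blue carton 55 x 60 x 50 mm high with a torn flap standing 80 mm high; origin at the centre of its underside
Things that resemble listed ones, but are neither listed nor needed, are in the scene too. What is shaped like the core but pink or purple is not meant.

How it is judged:
By the outcome, as a careful person would: the job done as asked, in the order asked, and still so for the second after the job is handed in, with the robot touching nothing.
It also fails if it takes over 48 s, if anything falls off the work surface, if the arm or the gripper's body presses on something with over 40 N, if the wrist force passes 120 N, or if a joint passes its speed limit or range.

### The arm

A 6-joint arm with a two-finger parallel gripper is mounted at the origin on the work surface. World frame = base frame: x ahead of the robot, y to its left, z up, the work surface at z = 0. Lengths are in m, angles in degrees, forces in N, time in s.
With the tool pointing down it reaches from about 0.25 to 0.725 m from the base axis. Payload 9.7 kg.
Tool frame: the origin (TCP) lies between the finger pads, 19 mm behind the fingertips; this is the grasp point; z points along the fingers, y is the line along which they close (so a half turn about z gives the same grasp; the last joint's range is limited). The gripper opens to 85 mm and grips with 20 to 120 N. Pads are 22 mm wide; open, the fingers measure 114 mm over their backs; the gripper's body (76 mm by 85 mm) begins 54 mm behind the grasp point. The pads swing forward as they close: fully open they stand 13 mm farther back than shut.
Start: joints at [72.021, 4.979, 10.078, 95.1, 0, 90], TCP at [0.17, 0.523, 0.25] pointing down, gripper open.
Joint ranges: [-179.16, 179.16], [-48.56, 103.87], [-65.8, 70.77], [-126.05, 130.52], [-82.76, 87.17], [-180, 180]. Speed limits (degrees/s): [127.2, 127.2, 147.25, 180, 180, 180].

### API

Orientations are given as [roll, pitch, yaw] about the fixed x, y, z axes, in that order (R = Rz(yaw) Ry(pitch) Rx(roll)).
In Python, from workcell import bot, viewer, finder gives the robot as it stands.
- The arm moves only by the tool move_arm, never from a script. Its arguments are lists of equal length, an entry for each row: "offset": the shift along the tool's x, y, z in cm, a list of three; "twist": the turn, a rotation vector about the tool's x, y, z in rad, a list of three; "grip": the opening, from 0 (shut) to 1 (fully open). In form: {"offset": [[x, y, z], ...], "twist": [[ax, ay, az], ...], "grip": [grip, ...]}. A call has 1 to 5 rows; each row shifts and turns the commanded pose from where the row before left it, along the tool's axes as they then stand; what a row does not reach is not made up. A row lasts 1/10 s, in which the tool goes at most 50 mm and 8.59 degrees, less where a joint would pass 70% of its speed; a pose out of reach is approached as far as the arm can. A call is refused whole if a number of a shift passes 5 or a number of a turn 0.15, either way. A call with a gripper value outside its range is refused whole. The fingers move at their own pace and stop on an object; "force" is the grip in N (left out, the last holds). Time passes only in rows, so rows that do not move let the fingers close. It gives the time, the measured TCP pose, the force, the opening and the grip force at its end, in the units of the state.
- bot.get_obs(): the state, without advancing time (a new reading comes with each control period).
- viewer.camera(name): name is "side" or "top"; returns a dict with "color" (420x560x3 uint8, red, green, blue), "depth" (420x560 float32, m along the optical axis (not along the pixel's ray), 0 where there is no reading), "vfov" (degrees; the focal length in pixels is half the picture's height over the tangent of half this angle, whatever the lens; pixels are square), "cx", "cy" (the principal point, pixels), "position" and "attitude" of the camera in the world. Camera axes: x right, y down, z forward; pixel columns grow to the right and rows downward; lengths in m; the calibration is good to about 2 mm. A picture is of the moment at which its call begins.
- bot.job_done(): hands the job in; it is judged then, once.
Trained networks look in a picture, given as the dict that the camera call returned (one of the last four; its "shot" number tells which), for a name from the list of things; names that differ only in an ending like _2 or _b are one class to them, and where a whole thing is asked for, a point or a joint stands for the part that bears it (a point fixed in the world has none). Each returns a list of dicts, best first, with "p" (0 to 1); they miss things now and then, are a little off and sometimes report something else, mostly with a low value. They report only what shows in the picture. A call takes as long as a camera call. They do not tell look-alikes from the thing itself.
- finder.boxes_of(picture, thing): "position" ([column, row] in pixels, amid what is visible of it).
- finder.pinpoint(picture, thing): "position" ([column, row] in pixels: a listed point, or the origin of a listed thing).
The state is a dict: "time": time; "q": joint angles; "qd": joint speeds; "joint_efforts": joint torques, N m; "ee_pos": TCP position; "tcp_rot": TCP orientation; "wrist_force": force on the tool from outside, world axes, zero at the start; "torque": the same for the moment, N m; "opening": finger opening in m; "grasp_force": force on a finger pad.
Only numpy, scipy, OpenCV 4.12 (cv2) and the standard library are available. Lean on these libraries where they do the work, as an engineer would, in place of code of your own. Each camera call takes 0.05 s, during which the arm holds its last target. There are 200 camera calls.

## Working session

There is one attempt and no reset: what is moved stays moved. The work goes in short steps, Python scripts to look and compute and a tool call to move; the robot and the scene stay as the last step left them, time stands still between calls to the robot, and variables do not carry over. Pictures are saved under pics/ and viewed, at most 10 in all, crops included, and the job is handed in when it is done.

Besides the shell and the picture viewer there is one more tool, called after "Call:" as name(argument=value, ...) on one line, values as JSON. move_arm: Moves the arm, as the interface text tells. Its arguments: {"type":"object","properties":{"offset":{"type":"array","items":{"type":"array","items":{"type":"number"}}},"twist":{"type":"array","items":{"type":"array","items":{"type":"number"}}},"grip":{"type":"array","items":{"type":"number"}},"force":{"type":"number"}},"required":["offset","twist","grip"]}

```bash
mkdir -p pics; ls; cat > h.py <<'E'
import numpy as np, cv2
from scipy.spatial.transform import Rotation as R
from workcell import bot, viewer, finder
def rot(p):
    a=np.array(p["attitude"],float)
    if a.shape==(3,3): return a
    return R.from_euler('xyz',a,degrees=True).as_matrix() if a.size==3 else R.from_quat(a).as_matrix()
def ray(p,uv):
    h=p["color"].shape[0]; f=h/2/np.tan(np.radians(p["vfov"])/2)
    return rot(p)@np.array([(uv[0]-p["cx"])/f,(uv[1]-p["cy"])/f,1.])
def at_z(p,uv,z):
    d=ray(p,uv); o=np.array(p["position"]); return o+d*(z-o[2])/d[2]
def at_depth(p,uv):
    u,v=[int(round(t)) for t in uv]; w=p["depth"][max(v-1,0):v+2,max(u-1,0):u+2]; w=w[w>0]
    return np.array(p["position"])+ray(p,uv)*np.median(w) if w.size else None
E
python3 - <<'E'
from h import *
np.set_printoptions(precision=4,suppress=True)
print(bot.get_obs())
Z=dict(ramp=0,ramp_foot=.018,ramp_crest=.029,ramp_stop=.068,core=.036,core_end_left=.036,core_end_right=.036,wrench=0,cup=0,mould=0,carton=0)
for n in("side","top"):
    p=viewer.camera(n); cv2.imwrite(f"pics/{n}0.png",p["color"][:,:,::-1])
    print(n,{k:p[k] for k in p if k not in("color","depth")})
    for t,z in Z.items():
        for r in finder.pinpoint(p,t)[:3]:
            print(n,t,round(r["p"],2),np.round(r["position"],1),at_z(p,r["position"],z),at_depth(p,r["position"]))
E
```

```text
pics
{'time': 0.0, 'q': array([72.0194,  5.0115, 10.0339, 95.0997,  0.0019, 89.9995]), 'qd': array([-0.0807,  0.0465, -0.0534,  0.0444, -0.0248, -0.0238]), 'joint_efforts': array([  0.0023, -52.0384,  46.4806,   0.0161,   0.0001,   0.    ]), 'ee_pos': array([0.1697, 0.5229, 0.2493]), 'tcp_rot': array([-179.9227,   -0.0019,  162.0199]), 'wrist_force': array([-0.4103, -0.1002, -0.2901]), 'torque': array([-0.0028,  0.0287, -0.0212]), 'grasp_force': 0.0, 'opening': 0.0856305208682448}
side {'vfov': 56.037596310973875, 'cx': 280.99723219723865, 'cy': 207.54567696540724, 'position': array([ 0.3597, -0.6073,  0.4902]), 'attitude': array([-121.4754,   -0.4939,  -15.7922]), 'shot': 1}
side ramp 0.72 [282.7 237.1] [0.5525 0.0457 0.    ] [0.5449 0.0199 0.0194]
side ramp_foot 0.64 [213.8 244.7] [0.4065 0.0326 0.018 ] [0.4068 0.0362 0.0153]
side ramp_foot 0.47 [280.9 237.2] [0.5418 0.0223 0.018 ] [0.5413 0.0208 0.0192]
side ramp_crest 0.85 [316.9 223.5] [0.624  0.0352 0.029 ] [0.6233 0.0336 0.0302]
side ramp_stop 0.72 [335.  200.3] [0.6693 0.0541 0.068 ] [0.6689 0.053  0.0687]
side core 0.98 [241
[... 2053 characters left out ...]
.9 [244.7 290.4] [0.3804 0.1271 0.036 ] [0.3805 0.1261 0.0477]
top core_end_right 0.76 [316.  251.6] [ 0.469  -0.0172  0.036 ] [ 0.4669 -0.0154  0.0565]
top core_end_right 0.74 [385.9 317.5] [ 0.3425 -0.1653  0.036 ] [ 0.3432 -0.1618  0.0491]
top wrench 0.76 [192.8 218.5] [0.531  0.2586 0.    ] [0.5297 0.2566 0.0081]
top cup 0.69 [397.5 245.4] [ 0.4966 -0.2002  0.    ] [ 0.4959 -0.1987  0.0051]
top cup 0.52 [289.9 177.3] [0.6394 0.0462 0.    ] [0.6311 0.0464 0.028 ]
top cup 0.32 [268.  252.6] [0.4644 0.0854 0.    ] [0.459  0.083  0.0595]
top mould 0.84 [203.5 174.7] [0.6342 0.2446 0.    ] [0.6163 0.2306 0.0617]
top carton 0.59 [371.1 187.1] [ 0.6269 -0.1403  0.    ] [ 0.6126 -0.1288  0.0506]
```

View pics/top0.png

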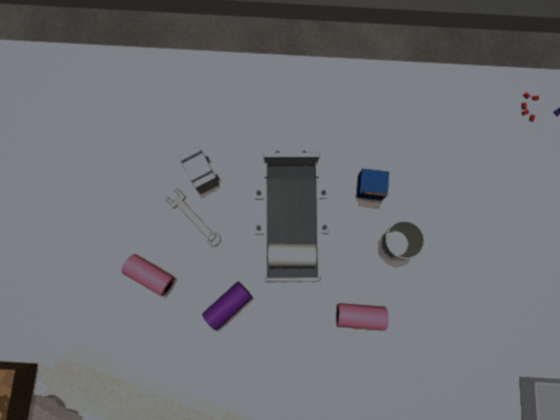

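View pics/side0.png

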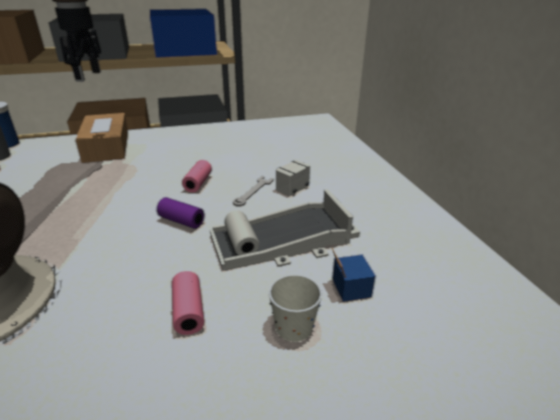

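The top view shows the white core at (292,255) at the ramp's foot lip (row 280), with the stop plate at (291,155). The pink and purple cylinders are decoys. I'll refine the ramp and core lines from depth.

```bash
cat >> h.py <<'E'
def cloud(p):
    h,w=p["depth"].shape; f=h/2/np.tan(np.radians(p["vfov"])/2)
    v,u=np.mgrid[:h,:w]; d=p["depth"]
    c=np.stack([(u-p["cx"])/f*d,(v-p["cy"])/f*d,d],-1)[d>0]
    return c@rot(p).T+np.array(p["position"])
E
python3 - <<'E'
from h import *
np.set_printoptions(precision=4,suppress=True)
for n in("top","side"):
    P=cloud(viewer.camera(n)); x,y,z=P.T
    for nm,m in dict(stop=(abs(x-.67)<.03)&(abs(y-.046)<.08)&(z>.060)&(z<.078),
                     core=(abs(x-.462)<.03)&(abs(y-.035)<.09)&(z>.052)).items():
        Q=P[m]; c=Q.mean(0); u,s,v=np.linalg.svd(Q[:,:2]-c[:2]); d=v[0]*np.sign(v[0][1])
        t=(Q[:,:2]-c[:2])@d; w=(Q[:,:2]-c[:2])@np.array([d[1],-d[0]])
        print(n,nm,m.sum(),c,"yaw",np.degrees(np.arctan2(-d[0],d[1])),"mid",c[:2]+d*(t.max()+t.min())/2,"len",np.ptp(t),"w",w.min(),w.max(),"z",np.percentile(Q[:,2],[5,50,98]))
    m=(abs(x-.53)<.14)&(abs(y-.04)<.09)&(z>.012)&(z<.075)
    c=cv2.minAreaRect(P[m][:,:2].astype(np.float32)); print(c)
E
```

```text
top stop 306 [0.6683 0.0484 0.0675] yaw 3.3756206374311 mid [0.6684 0.0479] len 0.11786430447782123 w -0.0048996367494825 0.0056776009147631555 z [0.061  0.0679 0.0709]
top core 844 [0.4588 0.0344 0.0579] yaw 3.3760154005324727 mid [0.4589 0.0338] len 0.09889444156104837 w -0.01982738602808948 0.01944587972056418 z [0.0529 0.0584 0.0623]
((0.5395870804786682, 0.03858259692788124), (0.2661883533000946, 0.1540760099887848), 2.5198347568511963)
side stop 242 [0.6692 0.0401 0.0667] yaw 4.021955425336604 mid [0.6687 0.0471] len 0.1234717043583003 w -0.004260727281407802 0.007266094515898737 z [0.0612 0.0679 0.07  ]
side core 559 [0.4595 0.0267 0.0575] yaw 3.9577661504220503 mid [0.4591 0.0327] len 0.10121886591248024 w -0.018135855109287998 0.019890322815257794 z [0.0526 0.0582 0.0612]
((0.5402138829231262, 0.03213253617286682), (0.2657555341720581, 0.13763806223869324), 3.520493507385254)
```

Call:
move_arm(offset=[[0,-5,0],[0,-5,0],[0,-5,0],[0,-5,0],[0,-5,0]], twist=[[0,0,-0.125],[0,0,-0.125],[0,0,-0.125],[0,0,0],[0,0,0]], grip=[0.55,0.55,0.55,0.55,0.55])

```text
time: 1.8
ee_pos: [0.1474, 0.275, 0.2498]
tcp_rot: [180.0, 0.0, -176.4]
wrist_force: [1.7, -0.4, 0.4]
opening: 0.047
grasp_force: 0.0
```

Call:
move_arm(offset=[[-3,-3.25,0],[-3,-3.25,0],[-3,-3.25,0],[-3,-3.25,0],[-3,-3.25,0]], twist=[[0,0,0],[0,0,0],[0,0,0],[0,0,0],[0,0,0]], grip=[0.55,0.55,0.55,0.55,0.55])

```text
time: 2.3
ee_pos: [0.3085, 0.1221, 0.2504]
tcp_rot: [180.0, 0.1, -176.5]
wrist_force: [1.0, 1.1, 0.7]
opening: 0.0467
grasp_force: 0.0
```

Call:
move_arm(offset=[[-3,-3.25,0],[-3,-3.25,0],[-3,-3.25,3],[0,0,5],[0,0,0]], twist=[[0,0,0],[0,0,0],[0,0,0],[0,0,0],[0,0,0]], grip=[0.55,0.55,0.55,0.55,0.55])

```text
time: 2.8
ee_pos: [0.3979, 0.0327, 0.165]
tcp_rot: [-180.0, -0.7, -176.6]
wrist_force: [-0.4, -0.7, 0.9]
opening: 0.047
grasp_force: 0.0
```

```bash
python3 - <<'E'
from h import *
np.set_printoptions(precision=4,suppress=True)
o=bot.get_obs(); t=o["ee_pos"]; print(t,o["tcp_rot"],o["q"],o["opening"])
p=viewer.camera("side"); P=cloud(p)
a=np.radians(o["tcp_rot"][2]+180); ex=np.array([np.cos(a),np.sin(a),0]); ey=np.array([-ex[1],ex[0],0])
print("ramp coords",(t-[.5507,.0405,0])@ex,(t-[.5507,.0405,0])@ey)
D=P-t; X,Y,Z=D@ex,D@ey,D[:,2]
m=(abs(X)<.03)&(abs(Y)<.07)&(Z>-.035)&(Z<.02)
for lo in np.arange(-.035,.02,.005):
    k=m&(Z>lo)&(Z<lo+.005)
    if k.sum()>2: print(round(lo,3),k.sum(),X[k].min(),X[k].max(),Y[k].min(),Y[k].max())
cv2.imwrite("pics/s1.png",cv2.resize(p["color"][120:300,120:380,::-1],None,fx=3,fy=3))
E
```

```text
[0.3979 0.0327 0.165 ] [-179.9847   -0.6988 -176.6317] [  4.6923 -15.9872 -18.6761  88.0101   0.0008   1.3239] 0.04696158139774788
ramp coords -0.15302664876415611 0.0011538404727986533
-0.02 6 -0.010468624307826947 0.005254116363018488 -0.02988340030635282 0.026797539182108032
-0.015 27 -0.010689597315973702 0.00919998335109397 -0.03220113915911149 0.024717251744878054
-0.01 34 -0.012089855938288138 0.009293631068558851 -0.037281317123983956 0.024225298269573755
-0.005 45 -0.011983172868971742 0.009915425942570808 -0.03953719637481002 0.02517080742363038
0.0 37 -0.011857428050645333 0.009961379916380209 -0.039183259582442134 0.030279844923392325
0.005 38 -0.011906019231338178 0.009809083559817338 -0.03928489687028347 0.026938474495365426
0.01 58 -0.011932639079520201 0.010257094059979556 -0.039193911493776525 0.025859536926753617
0.015 36 -0.011793293146697349 0.009893839397280248 -0.0393612900146284 0.024376977515831493
```

View pics/s1.png

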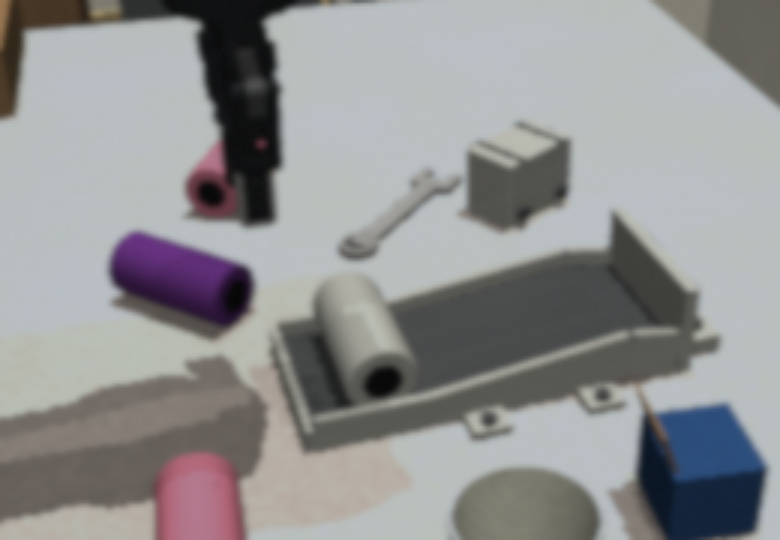

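The fingers are above and behind the core, with tips about 18–20 mm below the TCP. I'll descend behind the core.

Call:
move_arm(offset=[[-0.4,0,4],[-0.4,-0.1,4],[0,0,2],[0,0,0],[0,0,0]], twist=[[0,0,0],[0,0,0],[0,0,0],[0,0,0],[0,0,0]], grip=[0.55,0.55,0.55,0.55,0.55])

```text
time: 3.35
ee_pos: [0.4107, 0.0341, 0.0751]
tcp_rot: [180.0, 0.2, -176.4]
wrist_force: [0.2, 0.0, 0.0]
opening: 0.0472
grasp_force: 0.0
```

```bash
cat >> h.py <<'E'
O=np.array([.5507,.0405,0]); A=np.radians(3.5)
M=np.array([[np.cos(A),np.sin(A),0],[-np.sin(A),np.cos(A),0],[0,0,1]])
def report(n="side",pic=None):
    np.set_printoptions(precision=1,suppress=True)
    p=viewer.camera(n); o=bot.get_obs()
    print("t",round(o["time"],2),"tcp ramp mm",M@(o["ee_pos"]-O)*1e3,"yaw",o["tcp_rot"],"F",o["wrist_force"])
    for k in("core","core_end_left","core_end_right"):
        for r in finder.pinpoint(p,k):
            q=M@(at_z(p,r["position"],.036)-O)*1e3
            if abs(q[1])<75 and -130<q[0]<115: print(k,round(r["p"],2),"ramp(z=36)",q)
    if pic: cv2.imwrite(f"pics/{pic}.png",cv2.resize(p["color"][120:300,120:380,::-1],None,fx=3,fy=3))
    return p,o
E
python3 - <<'E'
from h import *
report()
E
```

```text
t 3.4 tcp ramp mm [-139.9    2.    75.2] yaw [ 180.     0.2 -176.4] F [0.6 0.2 0.5]
core_end_left 0.55 ramp(z=36) [-90.8  48.   36. ]
core_end_right 0.89 ramp(z=36) [-92.8 -50.5  36. ]
```

Call:
move_arm(offset=[[0,-0.3,1.2],[0,0,1],[0,0,1],[0,0,0],[0,0,0]], twist=[[0,0,0],[0,0,0],[0,0,0],[0,0,0],[0,0,0]], grip=[0.55,0.55,0.55,0.55,0.55])

```text
time: 4.05
ee_pos: [0.4092, 0.0304, 0.0394]
tcp_rot: [-180.0, -0.1, -176.5]
wrist_force: [-0.5, -1.1, 0.1]
opening: 0.0471
grasp_force: 0.0
```

```bash
python3 - <<'E'
from h import *
report(pic="s2")
E
```

```text
t 4.1 tcp ramp mm [-141.6   -1.5   39.9] yaw [-180.    -0.  -176.5] F [0.9 0.1 0.7]
core_end_left 0.94 ramp(z=36) [-89.2  53.5  36. ]
core_end_right 0.6 ramp(z=36) [-83.7 -42.2  36. ]
```

View pics/s2.png

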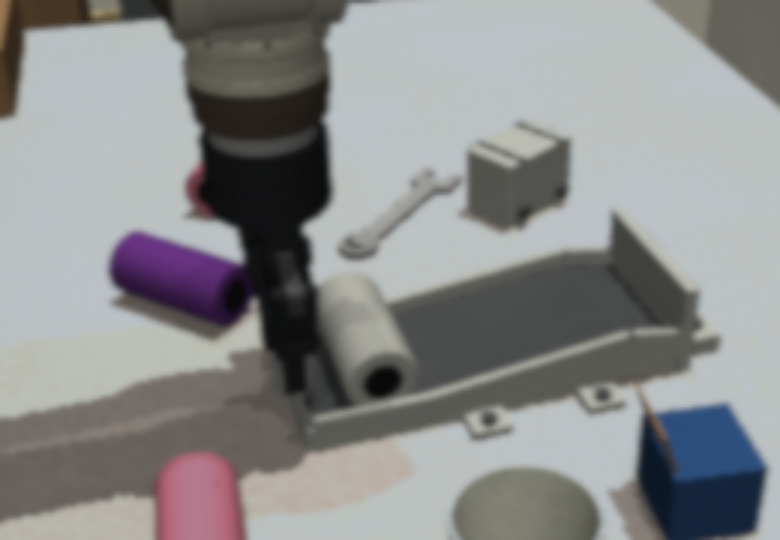

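The side view shows the fingers just behind the core at (290,350), above the lip. The core hasn't moved. I'll make contact slowly.

Call:
move_arm(offset=[[-0.25,0,0],[-0.25,0,0],[-0.2,0,0],[-0.15,0,0],[-0.15,0,0]], twist=[[0,0,0],[0,0,0],[0,0,0],[0,0,0],[0,0,0]], grip=[0.55,0.55,0.55,0.55,0.55])

```text
time: 4.75
ee_pos: [0.4197, 0.031, 0.0399]
tcp_rot: [-180.0, -0.0, -176.5]
wrist_force: [0.5, 0.0, -1.1]
opening: 0.047
grasp_force: 0.0
```

Call:
move_arm(offset=[[-0.1,0,0],[-0.1,0,0],[-0.1,0,0],[-0.1,0,0],[-0.15,0,0]], twist=[[0,0,0],[0,0,0],[0,0,0],[0,0,0],[0,0,0]], grip=[0.55,0.55,0.55,0.55,0.55])

```text
time: 5.25
ee_pos: [0.425, 0.0313, 0.0399]
tcp_rot: [-180.0, 0.0, -176.5]
wrist_force: [0.3, 0.3, 0.8]
opening: 0.0471
grasp_force: 0.0
```

Call:
move_arm(offset=[[-0.15,0,0],[-0.15,0,0],[-0.15,0,0],[-0.15,0,0],[-0.15,0,0]], twist=[[0,0,0],[0,0,0],[0,0,0],[0,0,0],[0,0,0]], grip=[0.55,0.55,0.55,0.55,0.55])

```text
time: 5.75
ee_pos: [0.4326, 0.0318, 0.0399]
tcp_rot: [-180.0, 0.0, -176.5]
wrist_force: [-0.3, 0.1, 0.5]
opening: 0.0469
grasp_force: 0.1
```

```bash
python3 - <<'E'
from h import *
report("top")
E
```

```text
t 5.8 tcp ramp mm [-118.2   -1.5   39.9] yaw [-180.     0.  -176.5] F [-0.4 -0.6  0.1]
```

Call:
move_arm(offset=[[-0.15,0,0],[-0.2,0,0],[-0.2,0,0],[-0.2,0,0],[-0.2,0,0]], twist=[[0,0,0],[0,0,0],[0,0,0],[0,0,0],[0,0,0]], grip=[0.55,0.55,0.55,0.55,0.55])

```text
time: 6.45
ee_pos: [0.4421, 0.0324, 0.0399]
tcp_rot: [180.0, -0.0, -176.5]
wrist_force: [-0.7, 0.2, 0.5]
opening: 0.0465
grasp_force: 0.1
```

```bash
python3 - <<'E'
from h import *
report("side",pic="s3")
E
```

```text
t 6.5 tcp ramp mm [-108.6   -1.4   39.9] yaw [ 180.     0.  -176.5] F [-0.   0.  -0.7]
core 0.68 ramp(z=36) [-63.8   5.1  36. ]
core_end_left 0.71 ramp(z=36) [-73.2  46.9  36. ]
core_end_right 0.63 ramp(z=36) [-71.7 -43.6  36. ]
```

View pics/s3.png

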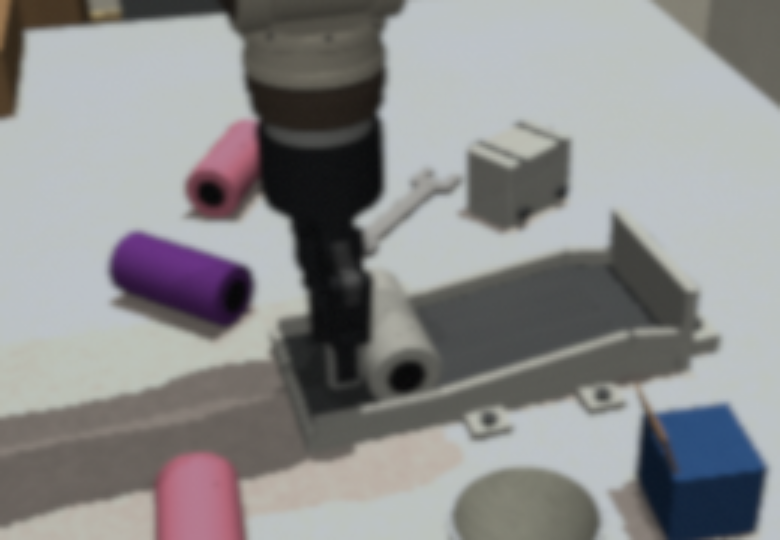

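The core is square against the fingers at about ramp x = −73. I'll keep going up the slope.

Call:
move_arm(offset=[[-0.15,0,0],[-0.2,0,0],[-0.25,0,0],[-0.25,0,0],[-0.25,0,-0.03]], twist=[[0,0,0],[0,0,0],[0,0,0],[0,0,0],[0,0,0]], grip=[0.55,0.55,0.55,0.55,0.55])

```text
time: 7.15
ee_pos: [0.4531, 0.0331, 0.0402]
tcp_rot: [-180.0, -0.0, -176.5]
wrist_force: [-2.1, -0.1, 1.3]
opening: 0.047
grasp_force: 1.2
```

Call:
move_arm(offset=[[-0.25,0,-0.03],[-0.25,0,-0.03],[-0.25,0,-0.03],[-0.25,0,-0.03],[-0.25,0,-0.03]], twist=[[0,0,0],[0,0,0],[0,0,0],[0,0,0],[0,0,0]], grip=[0.55,0.55,0.55,0.55,0.55])

```text
time: 7.65
ee_pos: [0.4656, 0.0338, 0.0417]
tcp_rot: [180.0, -0.0, -176.5]
wrist_force: [-3.5, 0.4, 1.6]
opening: 0.047
grasp_force: 1.5
```

Call:
move_arm(offset=[[-0.25,0,-0.03],[-0.25,0,-0.03],[-0.25,0,-0.03],[-0.25,0,-0.03],[-0.25,0,-0.03]], twist=[[0,0,0],[0,0,0],[0,0,0],[0,0,0],[0,0,0]], grip=[0.55,0.55,0.55,0.55,0.55])

```text
time: 8.15
ee_pos: [0.4781, 0.0346, 0.0433]
tcp_rot: [-180.0, 0.0, -176.5]
wrist_force: [-3.0, -0.1, 2.7]
opening: 0.047
grasp_force: 1.5
```

```bash
python3 - <<'E'
from h import *
report("side",pic="s4")
E
```

```text
t 8.2 tcp ramp mm [-72.3  -1.5  43.3] yaw [-180.     0.  -176.5] F [-0.5 -0.2  0. ]
core 0.86 ramp(z=36) [-27.5  17.2  36. ]
core_end_left 0.91 ramp(z=36) [-37.7  52.8  36. ]
core_end_right 0.89 ramp(z=36) [-36.3 -42.1  36. ]
core_end_right 0.5 ramp(z=36) [-31.1   7.1  36. ]
```

View pics/s4.png

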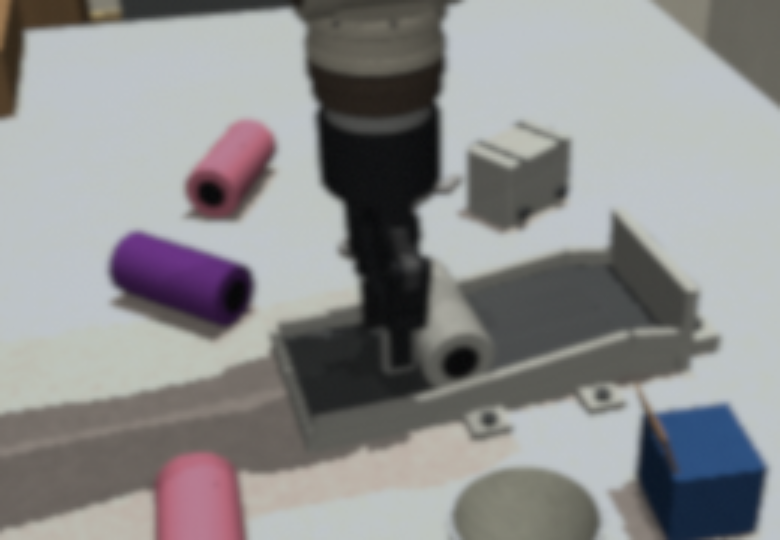

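On the slope in steady contact at about 3 N. I'll continue without pausing.

Call:
move_arm(offset=[[-0.15,0,-0.02],[-0.25,0,-0.03],[-0.25,0,-0.03],[-0.25,0,-0.03],[-0.25,0,-0.03]], twist=[[0,0,0],[0,0,0],[0,0,0],[0,0,0],[0,0,0]], grip=[0.55,0.55,0.55,0.55,0.55])

```text
time: 8.85
ee_pos: [0.4896, 0.0353, 0.0447]
tcp_rot: [180.0, 0.0, -176.5]
wrist_force: [-2.0, 0.1, 1.5]
opening: 0.0471
grasp_force: 1.5
```

Call:
move_arm(offset=[[-0.25,0,-0.03],[-0.25,0,-0.03],[-0.25,0,-0.03],[-0.25,0,-0.03],[-0.25,0,-0.03]], twist=[[0,0,0],[0,0,0],[0,0,0],[0,0,0],[0,0,0]], grip=[0.55,0.55,0.55,0.55,0.55])

```text
time: 9.35
ee_pos: [0.502, 0.0361, 0.0461]
tcp_rot: [180.0, -0.0, -176.5]
wrist_force: [-3.4, -0.6, 1.6]
opening: 0.0468
grasp_force: 1.5
```

Call:
move_arm(offset=[[-0.25,0,-0.03],[-0.25,0,-0.03],[-0.25,0,-0.03],[-0.25,0,-0.03],[-0.25,0,-0.03]], twist=[[0,0,0],[0,0,0],[0,0,0],[0,0,0],[0,0,0]], grip=[0.55,0.55,0.55,0.55,0.55])

```text
time: 9.85
ee_pos: [0.5145, 0.0368, 0.0476]
tcp_rot: [-180.0, -0.0, -176.5]
wrist_force: [-4.4, 0.8, 1.0]
opening: 0.0474
grasp_force: 1.5
```

Call:
move_arm(offset=[[-0.25,0,-0.03],[-0.25,0,-0.03],[-0.25,0,-0.03],[-0.25,0,-0.03],[-0.25,0,-0.03]], twist=[[0,0,0],[0,0,0],[0,0,0],[0,0,0],[0,0,0]], grip=[0.55,0.55,0.55,0.55,0.55])

```text
time: 10.35
ee_pos: [0.527, 0.0376, 0.0492]
tcp_rot: [-180.0, 0.0, -176.5]
wrist_force: [-3.9, -0.1, 1.9]
opening: 0.0467
grasp_force: 1.5
```

Call:
move_arm(offset=[[-0.25,0,-0.03],[-0.25,0,-0.03],[-0.25,0,-0.03],[-0.25,0,-0.03],[-0.25,0,-0.03]], twist=[[0,0,0],[0,0,0],[0,0,0],[0,0,0],[0,0,0]], grip=[0.55,0.55,0.55,0.55,0.55])

```text
time: 10.85
ee_pos: [0.5395, 0.0384, 0.0506]
tcp_rot: [-180.0, -0.0, -176.5]
wrist_force: [-3.4, 0.1, 2.6]
opening: 0.0469
grasp_force: 1.5
```

Call:
move_arm(offset=[[-0.25,0,-0.03],[-0.25,0,-0.03],[-0.25,0,-0.03],[-0.25,0,-0.03],[-0.25,0,-0.03]], twist=[[0,0,0],[0,0,0],[0,0,0],[0,0,0],[0,0,0]], grip=[0.55,0.55,0.55,0.55,0.55])

```text
time: 11.35
ee_pos: [0.5519, 0.0391, 0.0521]
tcp_rot: [-180.0, -0.0, -176.5]
wrist_force: [-3.3, 0.1, 1.2]
opening: 0.047
grasp_force: 1.5
```

Call:
move_arm(offset=[[-0.25,0,-0.03],[-0.25,0,-0.03],[-0.25,0,-0.03],[-0.25,0,-0.03],[-0.25,0,-0.03]], twist=[[0,0,0],[0,0,0],[0,0,0],[0,0,0],[0,0,0]], grip=[0.55,0.55,0.55,0.55,0.55])

```text
time: 11.85
ee_pos: [0.5644, 0.0399, 0.0537]
tcp_rot: [-180.0, 0.0, -176.5]
wrist_force: [-2.6, 0.8, 1.8]
opening: 0.0471
grasp_force: 1.5
```

Call:
move_arm(offset=[[-0.25,0,-0.03],[-0.25,0,-0.03],[-0.25,0,-0.03],[-0.2,0,-0.03],[-0.2,0,-0.02]], twist=[[0,0,0],[0,0,0],[0,0,0],[0,0,0],[0,0,0]], grip=[0.55,0.55,0.55,0.55,0.55])

```text
time: 12.35
ee_pos: [0.5758, 0.0406, 0.055]
tcp_rot: [180.0, -0.0, -176.5]
wrist_force: [-2.7, -0.3, 1.2]
opening: 0.0473
grasp_force: 1.5
```

Call:
move_arm(offset=[[-0.15,0,-0.02],[-0.15,0,-0.02],[-0.15,0,-0.02],[-0.15,0,-0.02],[-0.15,0,-0.02]], twist=[[0,0,0],[0,0,0],[0,0,0],[0,0,0],[0,0,0]], grip=[0.55,0.55,0.55,0.55,0.55])

```text
time: 12.85
ee_pos: [0.5833, 0.041, 0.056]
tcp_rot: [-180.0, -0.0, -176.5]
wrist_force: [-2.6, 0.2, 2.5]
opening: 0.0471
grasp_force: 1.5
```

Call:
move_arm(offset=[[-0.15,0,-0.02],[-0.15,0,-0.02],[-0.15,0,-0.02],[-0.15,0,-0.02],[-0.15,0,-0.02]], twist=[[0,0,0],[0,0,0],[0,0,0],[0,0,0],[0,0,0]], grip=[0.55,0.55,0.55,0.55,0.55])

```text
time: 13.35
ee_pos: [0.5908, 0.0415, 0.057]
tcp_rot: [180.0, 0.0, -176.5]
wrist_force: [-3.0, 0.5, 2.2]
opening: 0.0469
grasp_force: 1.4
```

Call:
move_arm(offset=[[-0.15,0,-0.01],[-0.15,0,0],[-0.15,0,0],[-0.15,0,0],[-0.1,0,0]], twist=[[0,0,0],[0,0,0],[0,0,0],[0,0,0],[0,0,0]], grip=[0.55,0.55,0.55,0.55,0.55])

```text
time: 13.85
ee_pos: [0.5979, 0.0419, 0.057]
tcp_rot: [-180.0, 0.0, -176.5]
wrist_force: [0.2, -0.2, 0.1]
opening: 0.047
grasp_force: 0.0
```

```bash
python3 - <<'E'
from h import *
report("side",pic="s5")
E
```

```text
t 13.9 tcp ramp mm [47.3 -1.5 57.1] yaw [-180.     0.  -176.5] F [-0.6 -0.  -1.1]
core 0.78 ramp(z=36) [112.5  19.2  36. ]
core_end_right 0.61 ramp(z=36) [112.4 -21.7  36. ]
```

View pics/s5.png

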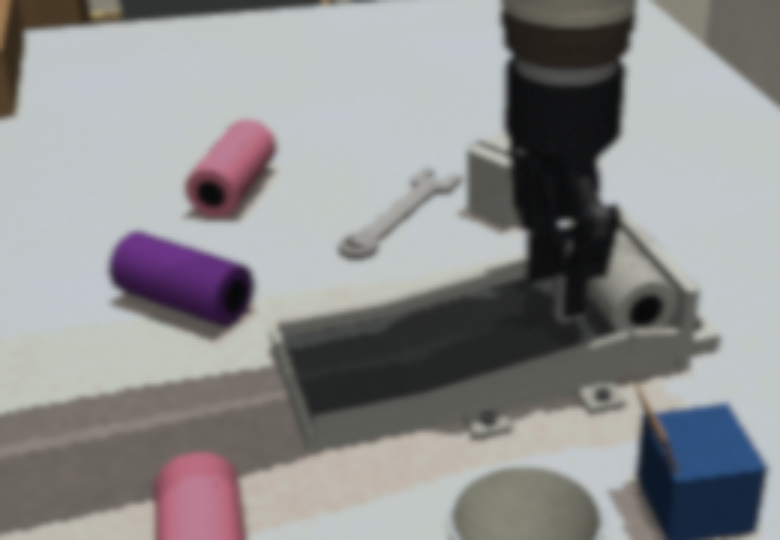

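The core has dropped over the crest and sits against the stop at (640,290). I'll wait a moment, then back off and lift the hand clear.

Call:
move_arm(offset=[[0,0,0],[0,0,0],[0,0,0],[0,0,0],[0,0,0]], twist=[[0,0,0],[0,0,0],[0,0,0],[0,0,0],[0,0,0]], grip=[0.55,0.55,0.55,0.55,0.55])

```text
time: 14.55
ee_pos: [0.5976, 0.0419, 0.0571]
tcp_rot: [-180.0, -0.0, -176.5]
wrist_force: [-0.4, -0.2, 0.0]
opening: 0.0468
grasp_force: 0.0
```

Call:
move_arm(offset=[[0.3,0,0],[0.7,0,0],[1,0,0],[1,0,-1],[1,0,-3]], twist=[[0,0,0],[0,0,0],[0,0,0],[0,0,0],[0,0,0]], grip=[0.55,0.55,0.55,0.55,0.55])

```text
time: 15.05
ee_pos: [0.555, 0.0393, 0.0955]
tcp_rot: [-180.0, -0.3, -176.5]
wrist_force: [0.2, -0.3, 1.1]
opening: 0.0469
grasp_force: 0.0
```

Call:
move_arm(offset=[[2,0,-4],[3,0,-4],[3,0,-4],[3,0,-2],[2,0,0]], twist=[[0,0,0],[0,0,0],[0,0,0],[0,0,0],[0,0,0]], grip=[0.55,0.55,0.55,0.55,0.55])

```text
time: 15.55
ee_pos: [0.4265, 0.0314, 0.2415]
tcp_rot: [180.0, 0.4, -176.5]
wrist_force: [1.4, -0.3, -0.1]
opening: 0.0468
grasp_force: 0.0
```

Call:
move_arm(offset=[[0,0,0],[0,0,0],[0,0,0],[0,0,0],[0,0,0]], twist=[[0,0,0],[0,0,0],[0,0,0],[0,0,0],[0,0,0]], grip=[0.55,0.55,0.55,0.55,0.55])

```text
time: 16.05
ee_pos: [0.4282, 0.0315, 0.2366]
tcp_rot: [180.0, -0.1, -176.5]
wrist_force: [0.1, -1.1, 0.1]
opening: 0.0468
grasp_force: 0.0
```

```bash
python3 - <<'E'
from h import *
p,o=report("side",pic="s6")
for k in("core","core_end_left","core_end_right"):
    for r in finder.pinpoint(p,k)[:4]:
        q=M@(at_z(p,r["position"],.051)-O)*1e3
        if abs(q[1])<75: print(k,round(r["p"],2),"z=51",q)
for t in("wrench","cup","mould","carton"):
    for r in finder.pinpoint(p,t)[:1]: print(t,np.array(r["position"]))
E
```

```text
t 16.1 tcp ramp mm [-122.9   -1.5  236.6] yaw [-180.    -0.1 -176.5] F [-0.1 -0.1  0.4]
core 0.94 ramp(z=36) [111.   20.6  36. ]
core_end_left 0.72 ramp(z=36) [110.8  70.3  36. ]
core_end_right 0.67 ramp(z=36) [110.7 -27.6  36. ]
core 0.94 z=51 [99.7 -1.  51. ]
core_end_left 0.72 z=51 [99.6 47.  51. ]
core_end_right 0.67 z=51 [ 99.4 -47.6  51. ]
core_end_right 0.55 z=51 [-167.2   51.5   51. ]
wrench [252.7 191.2]
cup [293. 328.]
mould [292.8 191. ]
```

View pics/s6.png

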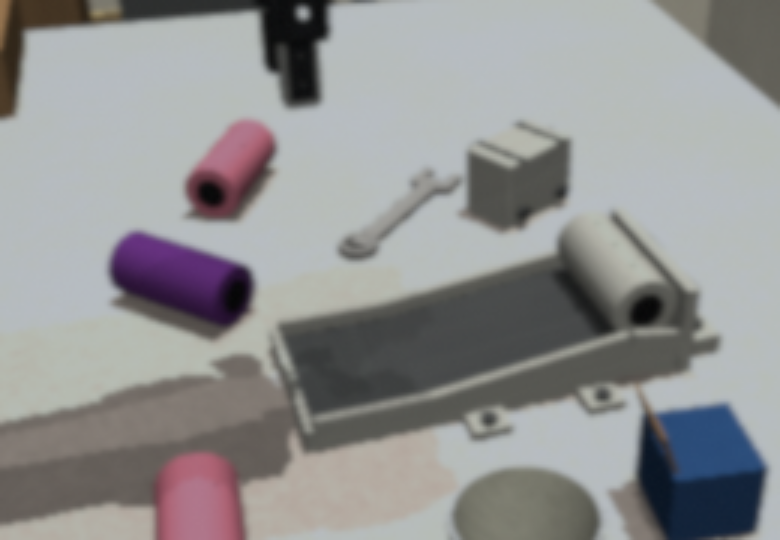

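```bash
python3 - <<'E'
from h import *
np.set_printoptions(precision=1,suppress=True)
for n in("top","side"):
    P=(cloud(viewer.camera(n))-O)@M.T*1e3; X,Y,Z=P.T
    m=(X>55)&(X<130)&(abs(Y)<45)&(Z>40)&(Z<100)
    for lo in range(60,126,6):
        k=m&(X>=lo)&(X<lo+6)
        if k.sum()>5: print(n,lo,k.sum(),np.median(Z[k]),Z[k].max())
print(bot.get_obs()["time"])
E
```

```text
side 66 200 57.42981490840218 66.92164738504141
side 72 116 68.69709292969303 74.47496222037687
side 78 87 73.12876784935668 76.4160575683766
side 84 75 74.99559984539982 77.71303573415217
side 90 52 75.34204533923452 76.7927613458631
side 96 48 74.56938237569896 75.8768347471414
side 102 30 71.49659542718994 73.0278191791448
side 114 122 66.8695453930101 70.41359434008282
side 120 50 68.63973428821215 69.7359872502355
16.7
```

Depth puts the core's top at ramp x ≈ 90 mm and z ≈ 75 mm, so its centre is at about (90, 51) and it is seated against the stop. The bystanders haven't moved.

```bash
python3 -c "
from workcell import bot
print(bot.job_done())"
```

```text
the job is handed in; nothing more can be done
None
```

I pushed the core up the ramp at 25 mm/s or less; it dropped over the crest and rests in the seat against the stop. The hand is clear, the wrench, cup, mould block and carton look unmoved in the last side picture, and the job was handed in at about 17 s.

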